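# Lock the hand lamp's battery cap, draw the lamp from its cradle and light the angle iron

### The job

The battery cap on the tail of the silver metal hand lamp in the charging cradle is still loose: with the lamp standing in the cradle, press the cap fully down against its spring and twist it clockwise (seen from above) as far as it goes, so that it locks. Then draw the lamp straight up out of the cradle, lean it over to about 45 degrees with the lens pointing down, and shine it from the open side of the angle iron at the middle of its inside corner, with the lens roughly 10 to 15 cm from that corner, so that I can look for cracks. Finish while still holding the lamp there, steady in the gripper and touching nothing else, and leave the angle iron and the other tools where they lie.

Things in the scene. Friction and masses are not known exactly. Their poses are not given: they have to be found in the camera images.
- lamp_lens (a point): Centre of the hand lamp's lens end; the lamp stands lens down in the cradle. Straight silver metal torch, about 0.24 kg: hexagonal head 40 mm across flats, 46 mm long, at the lens; round barrel 32 mm thick with rubber bands from 46 to 128 mm from the lens; then the black battery cap. +z runs from lens to tail (up at the start); the beam leaves along -z.
- lamp_barrel (a point): Point on the lamp's axis inside its barrel, 100 mm from the lens end towards the tail; same axes as the lens point. Barrel 32 mm in diameter, free to grasp from the cup's rim up to its shoulder, which is 28 mm beyond this point.
- cap_grip (a point): Centre of the battery cap on the tail: black, ribbed, round, 28 mm in diameter, 28 mm tall (14 mm either side of this point), red line on top and side. Raised at the start: its underside then stands 9 mm above the barrel's shoulder (brass neck shows). It is narrower than the barrel, so grip it above the shoulder, leaving room to go down.
- cap_push (a joint): Travel of the cap along the lamp, m: 0 raised (start), 0.0085 pressed fully down. A spring pushes it up with 4 N at the top, 7 N at the bottom. Once locked and let go it springs back to about 0.007 and stays there.
- cap_turn (a joint): Turn of the cap, rad, clockwise seen from above: 0 unlocked (start; red line over the barrel's red mark), 1.05 locked at its stop (red line over the white mark). Bayonet lugs let it turn only while pressed down at least 7.1 mm; once turned it cannot rise. The lamp's hexagonal head cannot turn in the cup. Friction about 0.03 N m.
- cradle_mouth (a point): Centre of the mouth of the cradle's hexagonal cup, 52 mm above the bench; +z up. Cup 42 mm across flats, walls 5 mm, floor 40 mm below the rim; the lens end rests on the floor. Cradle of black plastic, base 104 x 96 x 10 mm, fixed to the bench, with a blue spare cell lying on its near side (33 mm high).
- inner_corner (a point): Middle of the inside corner of the dark angle-iron offcut (L section 40 x 40 mm, 4 mm thick, 130 mm long, 0.3 kg, loose on the bench), 6 mm above the bench. +y runs along the iron; +x points level out of the corner to the open side, over the flat flange, which reaches 34 mm that way; the upright flange, 40 mm high, stands 2 mm behind it. A shelf overhangs the bench beyond x = 0.74, 0.32 m up.
- hammer: ball-pein hammer, wooden handle, 100 x 309 x 28 mm, lying flat beyond the cradle; origin at the centre of its underside. Must not be disturbed.
- try_square: try square with a wooden stock and steel blade, 179 x 100 x 14 mm, lying flat on the near right; origin at the centre of its underside. Must not be disturbed.
- spectacles: red-framed safety spectacles, 141 x 142 x 42 mm, on the left of the cradle; origin at the centre of its underside. Must not be disturbed.
- pencil: green pencil, 7 mm thick, 117 mm long, lying flat; origin at the centre of its underside. Must not be disturbed.
- tape_measure: yellow tape measure, 36 x 82 x 62 mm, standing on its edge; origin at the centre of its underside. Must not be disturbed.
There are look-alikes about, which are no part of the job. There is more than one size of the tape_measure; the one meant has the size given above.

How it is judged:
By the outcome, as a careful person would: the job done as asked, in the order asked, and still so for the second after the job is handed in, while the arm keeps its last pose, push and grip.
It also fails if it takes over 72 s, if anything falls off the work surface, if the arm or the gripper's body presses on something with over 40 N, if the wrist force passes 120 N, or if a joint passes its speed limit or range.

### The arm

A 6-joint arm with a two-finger parallel gripper is mounted at the origin on a cart in front of the work surface, level with it; the furniture and walls round the work are solid. World frame = base frame: x ahead of the robot, y to its left, z up, the work surface at z = 0. Lengths are in m, angles in rad, forces in N, time in s.
With the tool pointing down it reaches from about 0.35 to 0.775 m from the base axis. Payload 7.3 kg.
Tool frame: the origin (TCP) lies on the centre line of the jaws, within the pads' length; the fingertips stand manip.tcp_to_tips ahead of it and the grasp point (between the pads) lies 3 mm ahead of it (manip.tcp_to_tips is the distance from the TCP to the fingertips, in m); z points along the fingers, y is the line along which they close (so a half turn about z gives the same grasp; the last joint's range is limited). The gripper opens to 92 mm and grips with 3 to 60 N. Pads are 19 mm wide; open, the fingers measure 130 mm over their backs; the gripper's body (75 mm by 190 mm) begins 47 mm behind the grasp point.
Start: joints at [-1.396, 0.342, 1.524, -0, 1.275, -0.146], TCP at [0.166, -0.498, 0.249] pointing down, gripper open.
Joint ranges: [-2.53, 2.53], [-0.77, 2.02], [0.04, 2.7], [-1, 4.14], [0.28, 2.66], [-3.11, 3.11]. Speed limits (rad/s): [2.57, 2.57, 3.14, 3.14, 3.14, 3.14].

### API

Orientations are given as a unit quaternion [x, y, z, w].
In Python, from station import sensors, snapshot, hand_in, manip gives the robot as it stands.
- The arm moves only by the tool step_arm, never from a script. Its argument "series" is a list of rows, each a list of 7 numbers: the finger opening in mm, from 0 to 91.8, then the shift along the tool's x, y, z in mm, then the turn, a rotation vector about the tool's x, y, z in rad. In form: [[fingers, tx, ty, tz, rx, ry, rz], ...]. A call has exactly 5 rows; each row shifts and turns the commanded pose from where the row before left it, along the tool's axes as they then stand; what a row does not reach is not made up. A row lasts 1/8 s, in which the tool goes at most 62.5 mm and 10.7 degrees, less where a joint would pass 70% of its speed; a pose out of reach is approached as far as the arm can. A call with a gripper value outside its range is refused whole. The fingers move at their own pace and stop on an object; the grip force is fixed at half the most. Time passes only in rows, so rows that do not move let the fingers close, or fill a call up. It gives the time, the measured TCP pose, the force, the opening and the grip force at its end, in the units of the state.
- sensors.get_state(): the state, without advancing time (a new reading comes with each control period).
- snapshot(name): name is "scene" or "top"; returns a dict with "color" (480x640x3 uint8, red, green, blue), "K" (3x3 intrinsics, pixels), "dist" ([k1, k2, p1, p2, k3] as OpenCV has them; the pictures are not rectified), "cam_to_world" (4x4, takes a point from camera to world coordinates). Camera axes: x right, y up, looking along -z (the intrinsics and any distortion apply to the point x, -y, -z); pixel columns grow to the right and rows downward; lengths in m; the calibration is good to about 2 mm. A picture is of the moment at which its call begins. There is no depth.
- hand_in(): hands the job in; it is judged then, once.
The state is a dict: "t": time; "joint_positions": joint angles; "dq": joint speeds; "effort": joint torques, N m; "position": TCP position; "tool_rot": TCP orientation; "wrist_force": force on the tool from outside, world axes, zero at the start; "torque": the same for the moment, N m; "width": finger opening in m; "grip_force": force on a finger pad.
Only numpy, scipy, OpenCV 4.12 (cv2) and the standard library are available. Lean on these libraries where they do the work, as an engineer would, in place of code of your own. Each camera call takes 0.05 s, during which the arm holds its last target. There are 200 camera calls.

## Working session

There is one attempt and no reset: what is moved stays moved. The work goes in short steps, Python scripts to look and compute and a tool call to move; the robot and the scene stay as the last step left them, time stands still between calls to the robot, and variables do not carry over. Pictures are saved under pics/ and viewed, at most 10 in all, crops included, and the job is handed in when it is done.

Besides the shell and the picture viewer there is one more tool, called after "Emit:" by a JSON object that holds its "method" and its "body". step_arm: Moves the arm, as the interface text tells. Its arguments: {"type":"object","properties":{"series":{"type":"array"}},"required":["series"]}

```bash
mkdir -p pics; python3 - <<'E'
from station import sensors,snapshot,manip
import cv2,numpy as np
print(manip.tcp_to_tips)
for n in("scene","top"):
    s=snapshot(n);cv2.imwrite(f"pics/{n}0.png",s["color"][...,::-1]);print(n,s["K"],s["dist"],s["cam_to_world"])
s=sensors.get_state();print(s)
E
```

```text
0.022
scene [[458.00827552   0.         309.78260524]
 [  0.         458.00827552 232.3749803 ]
 [  0.           0.           1.        ]] [-0.01406665  0.          0.          0.          0.        ] [[ 0.68171872  0.29785013 -0.66824015 -0.1779026 ]
 [-0.73146756  0.25918398 -0.63069713 -0.56878081]
 [-0.01465609  0.91875403  0.39455828  0.53752996]
 [ 0.          0.          0.          1.        ]]
top [[616.50501439   0.         308.86181964]
 [  0.         616.50501439 237.08076451]
 [  0.           0.           1.        ]] [-0.14497087  0.          0.          0.          0.        ] [[ 0.0042238   0.98613074 -0.16591662  0.26745717]
 [-0.99997137  0.00312338 -0.00689276  0.06238633]
 [-0.00627895  0.16594098  0.9861157   1.58603027]
 [ 0.          0.          0.          1.        ]]
{'t': 0.1, 'joint_positions': array([-1.39600602e+00,  3.42620467e-01,  1.52490081e+00,  1.46881857e-05,
        1.27541237e+00, -1.45988100e-01]), 'dq': array([-0.00061845, -0.00205146, -0.00231643,  0.00058551, -0.00063425,
        0.00020265]), 'effort': array([ 1.13395516e-03, -4.32004166e+01, -2.44694191e+01,  7.18227332e-02,
        5.26391761e-02, -4.82158441e-05]), 'position': array([ 0.16550871, -0.49788314,  0.24813858]), 'tool_rot': array([ 9.87165322e-01,  1.59700276e-01, -2.63169008e-06, -6.70527717e-04]), 'wrist_force': array([-0.32421061, -0.37342557,  1.05589221]), 'torque': array([ 0.01078854,  0.00988028, -0.0008089 ]), 'grip_force': 0.0, 'width': 0.09203295698949941}
```

View pics/scene0.png

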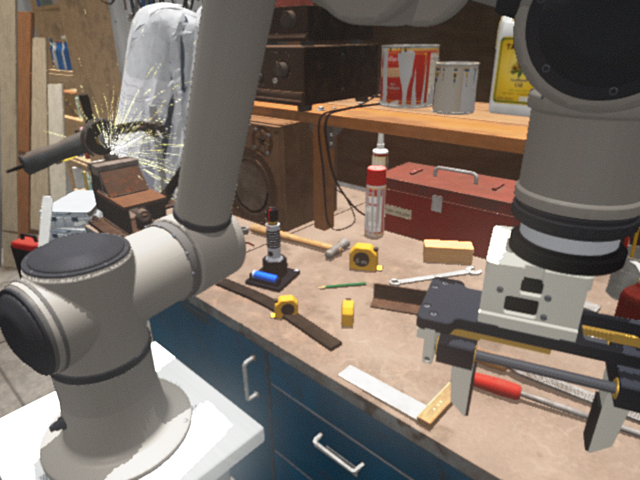

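View pics/top0.png

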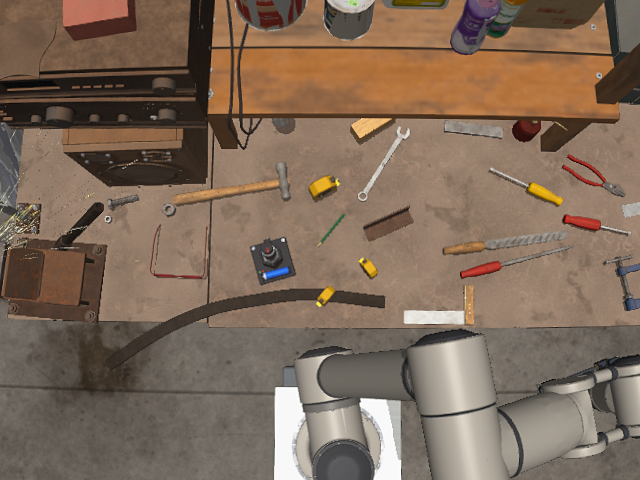

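The scene picture shows the lamp upright in the cradle at (273,240), with its black cap up at (272,214). The angle iron is at (400,298). In the top picture the lamp is at (268,248) and the iron at (387,222). Next I take one enlarged crop to confirm both.

```bash
cat > h.py <<'E'
import numpy as np,cv2
from station import sensors,snapshot
from scipy.spatial.transform import Rotation as R
def ray(s,uv):
    p=cv2.undistortPoints(np.array([[uv]],float),s["K"],s["dist"])[0,0]
    M=s["cam_to_world"];d=M[:3,:3]@[p[0],-p[1],-1];return M[:3,3],d/np.linalg.norm(d)
def plane(s,uv,z):
    o,d=ray(s,uv);return o+d*(z-o[2])/d[2]
def two(s1,u1,s2,u2):
    o1,d1=ray(s1,u1);o2,d2=ray(s2,u2)
    a=np.linalg.lstsq(np.c_[d1,-d2],o2-o1,rcond=None)[0]
    p,q=o1+a[0]*d1,o2+a[1]*d2;return (p+q)/2,np.linalg.norm(p-q)
def proj(s,P):
    M=s["cam_to_world"];c=M[:3,:3].T@(np.array(P)-M[:3,3])
    return cv2.projectPoints(np.array([[c[0],-c[1],-c[2]]]),np.zeros(3),np.zeros(3),s["K"],s["dist"])[0].ravel()
E
python3 - <<'E'
import cv2,numpy as np
t=cv2.imread("pics/top0.png");s=cv2.imread("pics/scene0.png")
a=cv2.resize(t[195:295,235:425],None,fx=4,fy=4,interpolation=cv2.INTER_CUBIC)[:, :760]
b=cv2.resize(s[200:295,240:305],None,fx=4*.5,fy=4*.5,interpolation=cv2.INTER_CUBIC)
b=cv2.resize(s[200:300,235:425],None,fx=4,fy=4,interpolation=cv2.INTER_CUBIC)
o=np.vstack([a[:280],b[:320]]) 
cv2.imwrite("pics/crop1.png",o)
E
```

```text
(no output)
```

View pics/crop1.png

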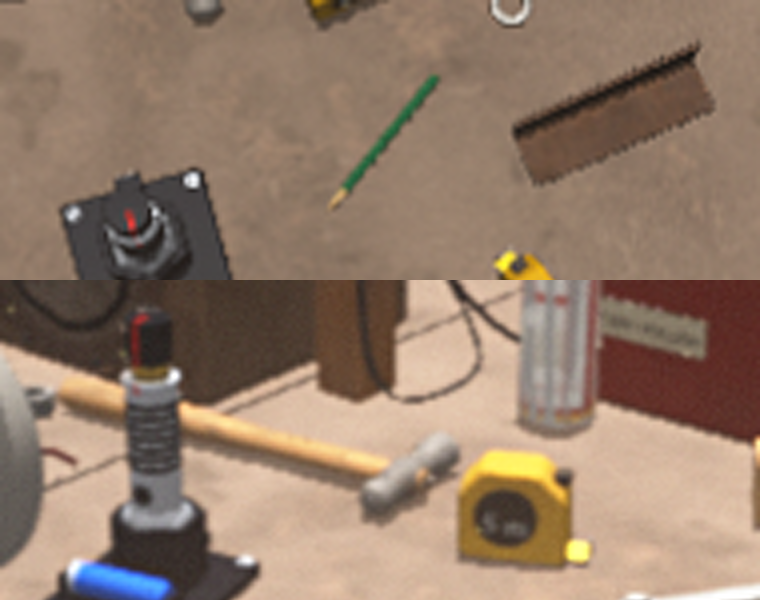

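The crop confirms three things. The lamp stands in the cradle, with its cap at crop (150,340) (scene about (272,214)), the brass neck showing and the red line facing the camera. The iron's upright flange is on the far side, and its open side faces the robot. There is only one lamp and one angle iron. Three yellow tapes are about; they matter only as obstacles.

```bash
python3 - <<'E'
from h import *
t=snapshot("top");s=snapshot("scene")
T=lambda u,v:(235+u/4-.4,195+v/4-.4)
S=lambda u,v:(235+u/4-.4,200+(v-280)/4-.4)
print("captop",two(t,T(130,217),s,S(149,313)),plane(t,T(130,217),.177),plane(s,S(149,313),.177))
print("capbase",plane(s,S(152,372),.149),"shoulder",plane(s,S(152,376),.140),"head top",plane(s,S(158,505),.058))
a,b=[plane(t,T(*p),.003) for p in((540,185),(713,105))]
c,d=[plane(t,T(*p),.04) for p in((515,130),(697,46))]
print("near edge",a,b,np.linalg.norm(a-b),"top edge",c,d,np.linalg.norm(c-d))
y=(a-b)/np.linalg.norm(a-b);x=np.array([y[1],-y[0],0]);x*=-np.sign(x[0])
print("x",x,"m",(a+b)/2-.034*x,(c+d)/2+.002*x)
for n,p in dict(screw1=(72,214),screw2=(192,180)).items():print(n,plane(t,T(*p),.01))
for n,p in dict(tapeA=(369,267),tapeB=(326,296),tapeC=(323,187),pencil=(330,230),hamhead=(283,180),tool1=(360,197)).items():print(n,plane(t,p,.02))
E
```

```text
captop (array([0.47705315, 0.16813545, 0.17808783]), np.float64(0.0015425666313936641)) [0.47662054 0.16871195 0.177     ] [0.47971443 0.16996777 0.177     ]
capbase [0.46581977 0.15433005 0.149     ] shoulder [0.47652669 0.16653144 0.14      ] head top [0.47508243 0.1653588  0.058     ]
near edge [ 0.52435684 -0.08471145  0.003     ] [ 0.57785662 -0.19922389  0.003     ] 0.12639353458870983 top edge [ 0.55384552 -0.0657296   0.04      ] [ 0.60922893 -0.18373805  0.04      ] 0.13035841724432246
x [-0.90599919 -0.42327941 -0.        ] m [ 0.5819107  -0.12757617  0.003     ] [ 0.57972522 -0.12558038  0.04      ]
screw1 [0.5032334  0.21896456 0.01      ]
screw2 [0.52579129 0.14144613 0.01      ]
tapeA [ 0.45382811 -0.08082374  0.02      ]
tapeB [0.37942626 0.02918907 0.02      ]
tapeC [0.66381334 0.0369356  0.02      ]
pencil [0.54964995 0.01885548 0.02      ]
hamhead [0.6824664  0.14176925 0.02      ]
tool1 [ 0.63733915 -0.05955435  0.02      ]
```

Emit:
{"method": "step_arm", "body": {"series": [[70,45,-15,0,0,0,0],[70,45,-15,0,0,0,0],[70,45,-15,0,0,0,0],[70,45,-15,0,0,0,0],[70,45,-15,0,0,0,0]]}}

```text
t: 0.82
position: [0.3565, -0.355, 0.2487]
tool_rot: [0.987, 0.16, 0.0, 0.0]
wrist_force: [0.4, -1.6, -0.3]
width: 0.0698
grip_force: 0.0
```

Emit:
{"method": "step_arm", "body": {"series": [[70,35,-35,0,0,0,0],[70,35,-35,0,0,0,0],[70,35,-35,0,0,0,0],[70,35,-35,0,0,0,0],[70,35,-35,0,0,0,0]]}}

```text
t: 1.45
position: [0.4668, -0.1333, 0.2487]
tool_rot: [0.987, 0.16, -0.0, 0.0]
wrist_force: [0.7, -0.4, 0.7]
width: 0.0697
grip_force: 0.0
```

Emit:
{"method": "step_arm", "body": {"series": [[70,21,-40,0,0,0,0],[70,21,-40,0,0,0,0],[70,21,-40,0,0,0,0],[70,21,-40,0,0,0,0],[70,21,-40,0,0,0,0]]}}

```text
t: 2.08
position: [0.5029, 0.0895, 0.2486]
tool_rot: [0.987, 0.16, -0.0, 0.0]
wrist_force: [1.0, 0.1, -0.4]
width: 0.0705
grip_force: 0.0
```

Emit:
{"method": "step_arm", "body": {"series": [[70,0,-40,0,0,0,0],[70,0,-30,0,0,0,0],[70,0,0,0,0,0,0],[70,0,0,0,0,0,0],[70,0,0,0,0,0,0]]}}

```text
t: 2.7
position: [0.4812, 0.1535, 0.2486]
tool_rot: [0.987, 0.159, -0.0, 0.0]
wrist_force: [-0.2, 0.3, 0.1]
width: 0.0701
grip_force: 0.0
```

Emit:
{"method": "step_arm", "body": {"series": [[70,0,-14,0,0,0,-0.145],[70,0,0,0,0,0,-0.145],[70,0,0,0,0,0,-0.145],[70,0,0,0,0,0,-0.145],[70,0,0,0,0,0,-0.145]]}}

```text
t: 3.32
position: [0.4768, 0.1668, 0.2486]
tool_rot: [0.866, 0.501, -0.0, 0.0]
wrist_force: [-0.6, 0.4, -0.0]
width: 0.07
grip_force: 0.0
```

```bash
python3 - <<'E'
from h import *
s=snapshot("scene");st=sensors.get_state();t=snapshot("top")
Rm=R.from_quat(st["tool_rot"]).as_matrix();print(st["position"],Rm.round(3),st["joint_positions"].round(3))
c=s["color"][120:300,190:350,::-1];c=cv2.resize(c,None,fx=3.3,fy=3.3,interpolation=cv2.INTER_CUBIC)
cv2.imwrite("pics/near.png",c)
p=st["position"];print("tips",[((proj(s,p+Rm@[0,w,.022])-[190,120])*3.3).round(0) for w in(-.035,0,.035)])
E
```

```text
[0.47678813 0.16681548 0.24863977] [[ 0.494  0.87  -0.   ]
 [ 0.87  -0.494 -0.   ]
 [-0.     0.    -1.   ]] [ 0.185  0.306  1.577 -0.     1.259  0.701]
tips [array([216., 229.]), array([267., 223.]), array([317., 218.])]
```

View pics/near.png

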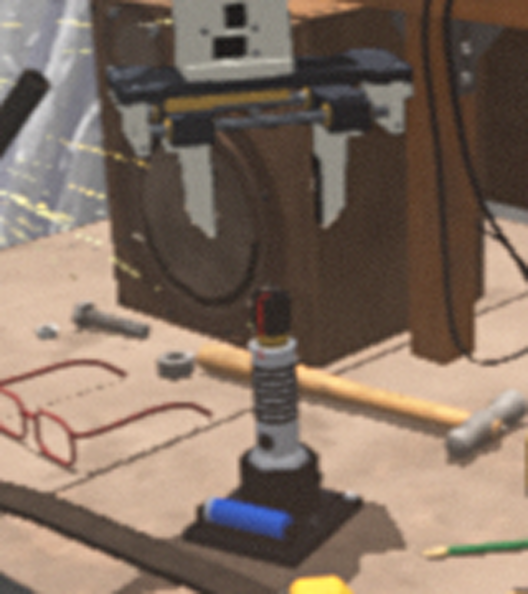

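The gripper sits above the lamp. The cap spans x 256–291 in the crop, and the tool axis runs within a few crop pixels of it. I'll measure that offset more finely.

```bash
python3 - <<'E'
from h import *
s=snapshot("scene");st=sensors.get_state();p=st["position"]
c=s["color"].astype(float)
for z in(.172,.163,.155,.135,.11,.075):
    q=proj(s,[p[0],p[1],z]);v=int(round(q[1]));row=c[v,int(q[0])-14:int(q[0])+15]
    print(z,q.round(1));print(int(q[0])-14,[tuple(int(k) for k in r) for r in row[4:-3]])
t=snapshot("top");
c=cv2.cvtColor(t["color"],cv2.COLOR_RGB2HSV)
E
```

```text
0.172 [271.9 210.5]
257 [(66, 54, 44), (71, 58, 48), (78, 62, 54), (84, 72, 60), (102, 85, 74), (78, 67, 60), (61, 40, 39), (85, 41, 36), (80, 45, 41), (56, 42, 41), (48, 43, 42), (44, 41, 37), (44, 40, 34), (49, 40, 40), (47, 38, 36), (42, 38, 36), (47, 40, 33), (67, 53, 47), (73, 55, 46), (75, 57, 47), (76, 58, 45), (74, 57, 46)]
0.163 [272.  214.2]
258 [(70, 56, 47), (68, 55, 47), (65, 50, 40), (60, 48, 38), (52, 46, 37), (66, 40, 38), (108, 43, 38), (85, 40, 37), (51, 39, 37), (45, 40, 37), (45, 40, 36), (50, 44, 40), (49, 44, 39), (45, 39, 33), (47, 41, 37), (48, 39, 34), (67, 54, 43), (77, 60, 49), (74, 56, 46), (77, 58, 48), (73, 54, 44), (73, 58, 48)]
0.155 [272.2 217.5]
258 [(73, 60, 49), (67, 52, 44), (73, 59, 46), (90, 77, 59), (67, 61, 47), (66, 43, 39), (103, 39, 33), (91, 42, 36), (55, 38, 31), (45, 40, 39), (50, 43, 40), (47, 39, 36), (43, 38, 34), (45, 37, 34), (42, 34, 30), (50, 41, 35), (68, 55, 46), (79, 62, 51), (80, 61, 49), (78, 62, 48), (74, 57, 48), (73, 57, 45)]
0.135 [272.6 225.5]
258 [(241, 194, 142), (232, 184, 138), (199, 155, 118), (182, 151, 130), (152,
[... 333 characters left out ...]
, 74), (110, 85, 67), (88, 76, 65), (79, 73, 72), (69, 64, 63), (70, 65, 62), (69, 65, 61), (69, 62, 61), (75, 67, 65), (70, 65, 63), (73, 67, 64), (75, 68, 67), (80, 74, 72), (84, 80, 80), (77, 70, 73), (91, 74, 64), (157, 119, 85), (194, 145, 103), (214, 162, 110), (227, 173, 120), (233, 181, 126)]
0.075 [273.8 249. ]
259 [(216, 188, 164), (218, 187, 163), (218, 188, 162), (210, 181, 158), (169, 152, 142), (132, 127, 129), (125, 123, 128), (125, 124, 125), (124, 120, 123), (118, 116, 119), (117, 112, 115), (118, 116, 117), (115, 112, 114), (115, 111, 112), (120, 117, 117), (120, 120, 119), (118, 114, 115), (148, 133, 125), (185, 158, 140), (195, 165, 144), (192, 163, 140), (190, 162, 139)]
```

Emit:
{"method": "step_arm", "body": {"series": [[70,1,0,25,0,0,0],[70,0,0,25,0,0,0],[60,0,0,15,0,0,0],[50,0,0,8.5,0,0,0],[45,0,0,0,0,0,0]]}}

```text
t: 4.15
position: [0.4769, 0.1685, 0.1749]
tool_rot: [0.867, 0.499, -0.0, -0.0]
wrist_force: [0.4, -0.9, -0.0]
width: 0.0464
grip_force: 0.0
```

Emit:
{"method": "step_arm", "body": {"series": [[24,0,0,0,0,0,0],[20,0,0,0,0,0,0],[20,0,0,0,0,0,0],[20,0,0,0,0,0,0],[20,0,0,0,0,0,0]]}}

```text
t: 4.78
position: [0.4774, 0.1686, 0.1758]
tool_rot: [0.866, 0.499, 0.001, 0.0]
wrist_force: [0.8, 0.1, 4.2]
width: 0.0274
grip_force: 30.0
```

Emit:
{"method": "step_arm", "body": {"series": [[20,0,0,2.5,0,0,0],[20,0,0,2.5,0,0,0],[20,0,0,2.5,0,0,0],[20,0,0,1.5,0,0,0],[20,0,0,0.0,0,0,0]]}}

```text
t: 5.4
position: [0.4807, 0.1695, 0.1725]
tool_rot: [0.866, 0.499, 0.006, 0.002]
wrist_force: [-3.0, -0.8, 41.9]
width: 0.0278
grip_force: 30.2
```

```bash
python3 - <<'E'
from h import *
s=snapshot("scene");t=snapshot("top");st=sensors.get_state();p=st["position"]
print(p,st["wrist_force"],st["torque"],st["joint_positions"].round(3))
c=cv2.resize(s["color"][150:290,220:330,::-1],None,fx=4.2,fy=4.2,interpolation=cv2.INTER_CUBIC)
cv2.imwrite("pics/press.png",c)
for z in(p[2]-.022,.149,.14):print(z,((proj(s,[.477,.168,z])-[220,150])*4.2).round())
E
```

```text
[0.48072119 0.16945934 0.17250608] [-3.89076561 -0.53495856 39.84722838] [-0.03620455  0.53176834  0.03262963] [0.188 0.384 1.689 0.    1.055 0.713]
0.15050608039276098 [219. 290.]
0.149 [219. 293.]
0.14 [220. 308.]
```

View pics/press.png

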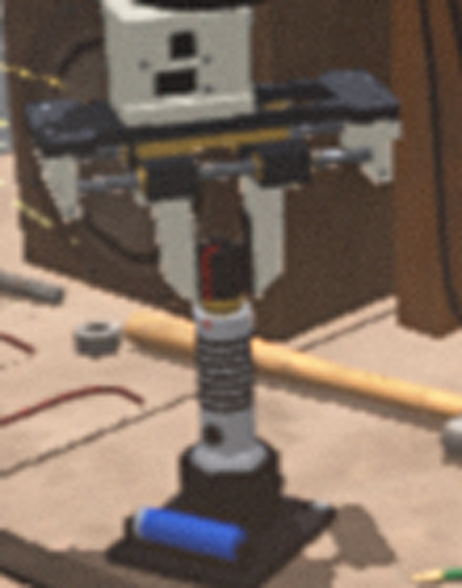

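The cap is still raised: the brass neck shows at crop y 298–310. The fingertips, at y≈303, look down on the barrel's shoulder. I'll unload, open, regrip higher on the cap and press again.

Emit:
{"method": "step_arm", "body": {"series": [[20,0,0,-4.5,0,0,0],[20,0,0,-4.5,0,0,0],[40,0,0,0,0,0,0],[40,0,0,0,0,0,0],[40,0,0,-8,0,0,0]]}}

```text
t: 6.12
position: [0.4762, 0.1686, 0.1826]
tool_rot: [0.866, 0.499, -0.001, -0.0]
wrist_force: [-0.1, -0.0, 0.0]
width: 0.0399
grip_force: 0.0
```

Emit:
{"method": "step_arm", "body": {"series": [[40,0,0,0,0,0,0],[20,0,0,0,0,0,0],[20,0,0,0,0,0,0],[20,0,0,0,0,0,0],[20,0,0,0,0,0,0]]}}

```text
t: 6.75
position: [0.477, 0.1686, 0.1832]
tool_rot: [0.866, 0.499, -0.0, 0.0]
wrist_force: [0.3, -0.2, -0.1]
width: 0.0269
grip_force: 30.0
```

Emit:
{"method": "step_arm", "body": {"series": [[20,0,0,2,0,0,0],[20,0,0,2,0,0,0],[20,0,0,0,0,0,0],[20,0,0,0,0,0,0],[20,0,0,0,0,0,0]]}}

```text
t: 7.38
position: [0.4772, 0.1686, 0.1795]
tool_rot: [0.866, 0.499, 0.0, 0.0]
wrist_force: [1.3, -0.9, 5.3]
width: 0.0273
grip_force: 30.0
```

Emit:
{"method": "step_arm", "body": {"series": [[20,0,0,2,0,0,0],[20,0,0,2,0,0,0],[20,0,0,0,0,0,0],[20,0,0,0,0,0,0],[20,0,0,0,0,0,0]]}}

```text
t: 8.0
position: [0.478, 0.1688, 0.1769]
tool_rot: [0.866, 0.499, 0.002, 0.001]
wrist_force: [-0.0, -1.7, 14.6]
width: 0.0272
grip_force: 34.1
```

```bash
python3 - <<'E'
from h import *
s=snapshot("scene");n=s["color"];cv2.imwrite("pics/scene_b.png",n[...,::-1])
o=cv2.imread("pics/scene0.png")[...,::-1]
for v in range(203,232):print(v,o[v,271:275].mean(0).astype(int),n[v,271:275].mean(0).astype(int))
E
```

```text
203 [64 48 41] [68 53 44]
204 [65 50 42] [68 54 45]
205 [66 53 45] [69 55 47]
206 [74 63 57] [68 56 49]
207 [87 78 75] [66 54 48]
208 [77 61 61] [64 53 44]
209 [85 55 55] [64 52 45]
210 [67 53 54] [55 46 42]
211 [45 42 42] [55 44 41]
212 [40 37 34] [52 44 41]
213 [41 36 33] [49 43 40]
214 [41 36 34] [46 41 37]
215 [42 37 35] [46 40 36]
216 [41 36 33] [49 43 38]
217 [43 36 35] [47 41 37]
218 [43 37 35] [48 40 37]
219 [41 36 34] [47 42 38]
220 [42 36 35] [48 40 38]
221 [61 51 37] [46 41 36]
222 [102  81  46] [46 40 36]
223 [115  91  47] [56 47 38]
224 [100  83  55] [100  87  64]
225 [145 134 114] [152 141 121]
226 [163 162 163] [155 153 154]
227 [131 131 137] [129 127 132]
228 [118 117 120] [122 120 123]
229 [122 120 124] [124 122 126]
230 [117 116 119] [115 111 115]
231 [89 86 87] [80 76 74]
```

```bash
python3 - <<'E'
import cv2
a=cv2.imread("pics/scene_b.png")[195:240,240:305]
cv2.imwrite("pics/b.png",cv2.resize(a,None,fx=10,fy=10,interpolation=cv2.INTER_CUBIC))
E
```

```text
(no output)
```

View pics/b.png

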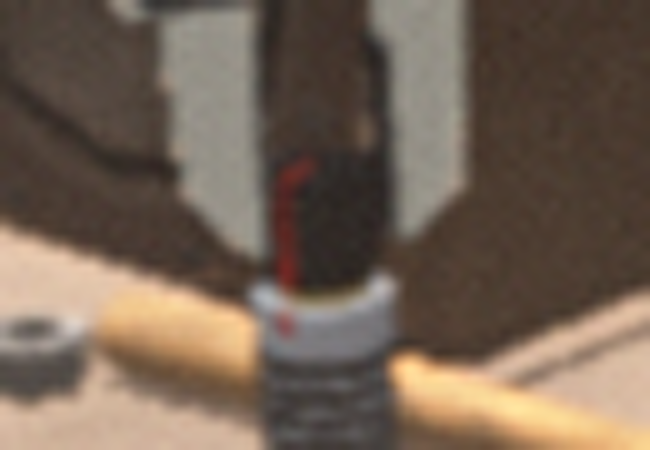

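The cap is almost fully down, with only a thin brass line left at crop (330,295), and the tips are clear of the shoulder. The red line is still over the red mark. I'll press slightly more and twist clockwise.

Emit:
{"method": "step_arm", "body": {"series": [[20,0,0,1,0,0,0],[20,0,0,0,0,0,0.1],[20,0,0,0,0,0,0.12],[20,0,0,0,0,0,0.12],[20,0,0,0,0,0,0]]}}

```text
t: 8.68
position: [0.4777, 0.1691, 0.1763]
tool_rot: [0.939, 0.345, 0.002, 0.0]
wrist_force: [-3.1, 0.6, 18.5]
width: 0.0273
grip_force: 40.1
```

```bash
python3 - <<'E'
from h import *
st=sensors.get_state();print(st["position"],st["wrist_force"],st["torque"],st["joint_positions"].round(3),R.from_quat(st["tool_rot"]).as_matrix().round(3))
E
```

```text
[0.47768052 0.16905322 0.17630302] [-3.14995507  0.5691247  18.48424507] [0.07520323 0.45987361 0.1689628 ] [0.189 0.38  1.685 0.    1.074 1.054] [[ 0.762  0.648  0.003]
 [ 0.648 -0.762  0.001]
 [ 0.003  0.001 -1.   ]]
```

```bash
cat > red.py <<'E'
from h import *
s=snapshot("scene");n=s["color"].astype(int);cv2.imwrite("pics/sc_last.png",s["color"][...,::-1])
o=cv2.imread("pics/scene_b.png")[...,::-1].astype(int)
for k,im in(("b",o),("now",n)):
    print(k)
    for v in range(211,230,2):print(v,[int(im[v,u,0]-im[v,u,1]) for u in range(264,282)])
for v in range(219,228):print(v,n[v,271:275].mean(0).astype(int))
st=sensors.get_state();print(st["position"],st["wrist_force"],st["torque"],st["width"])
E
python3 red.py
```

```text
b
211 [4, 4, 5, 8, 21, 33, 43, 26, 9, 4, 5, 7, 5, 9, 4, 5, 3, 5]
213 [4, 5, 7, 24, 48, 36, 17, 6, 5, 6, 6, 6, 7, 7, 5, 5, 4, 5]
215 [4, 1, 8, 31, 43, 22, 4, 7, 6, 5, 6, 8, 3, 9, 3, 2, 4, 3]
217 [3, 4, 6, 31, 46, 25, 5, 5, 7, 7, 6, 7, 6, 10, 9, 4, 3, 2]
219 [8, 3, 5, 22, 49, 32, 11, 6, 7, 6, 4, 6, 9, 12, 14, 15, 16, 13]
221 [14, 13, 9, 31, 68, 44, 9, 5, 5, 6, 5, 7, 6, 11, 14, 19, 19, 19]
223 [14, 10, 1, 16, 53, 41, 14, 5, 10, 10, 11, 13, 9, 4, 8, 13, 18, 18]
225 [25, 4, -2, 3, 18, 18, 12, 11, 13, 13, 8, 5, 5, 0, 2, 10, 18, 20]
227 [49, 33, 10, 21, 51, 25, 2, 0, 3, 0, 2, 1, 4, 2, 3, 10, 19, 20]
229 [47, 35, 10, -2, 4, 3, 3, 1, 3, 3, 1, 3, 0, 3, 4, 7, 14, 18]
now
211 [5, 5, 8, 20, 30, 39, 48, 33, 13, 5, 8, 6, 8, 2, 5, 6, 5, 5]
213 [6, 5, 28, 35, 29, 23, 17, 5, 7, 6, 6, 8, 6, 5, 6, 3, 3, 4]
215 [3, 8, 35, 40, 22, 6, 4, 5, 8, 7, 7, 5, 7, 6, 6, 2, 7, 4]
217 [1, 7, 29, 36, 24, 9, 7, 9, 7, 9, 9, 7, 5, 7, 4, 5, 4, 4]
219 [7, 8, 21, 39, 26, 10, 4, 5, 7, 6, 3, 8, 5, 8, 5, 7, 12, 13]
221 [14, 20, 35, 54, 34, 12, 5, 7, 8, 6, 4, 9, 6, 9, 12, 19, 17, 19]
223 [18, 15, 17, 33, 25, 12, 7, 7, 6, 8, 6, 8, 7, 2, 2, 7, 12, 17]
225 [24, 12, 3, 4, 15, 14, 13, 13, 14, 12, 8, 6, 3, 0, -1, 10, 15, 18]
227 [42, 46, 22, 15, 45, 26, 1, -2, -1, -1, 2, 2, -1, 1, 4, 11, 19, 20]
229 [45, 44, 23, 4, 8, 4, 0, 1, 0, 0, 3, 2, 1, 3, 1, 8, 15, 17]
219 [49 44 39]
220 [49 42 38]
221 [49 43 39]
222 [46 39 36]
223 [49 42 35]
224 [93 82 61]
225 [154 142 122]
226 [154 152 153]
227 [128 129 132]
[0.47768476 0.16902141 0.17630024] [-1.58914906 -0.17139825 17.34476015] [0.04545625 0.52410441 0.09765372] 0.02688237053815744
```

The red line has moved left of the barrel's red mark, so the cap is turning. Continue to the stop.

Emit:
{"method": "step_arm", "body": {"series": [[20,0,0,0,0,0,0.15],[20,0,0,0,0,0,0.15],[20,0,0,0,0,0,0.15],[20,0,0,0,0,0,0.12],[20,0,0,0,0,0,0.1]]}}

```text
t: 9.35
position: [0.477, 0.1696, 0.1748]
tool_rot: [1.0, 0.016, 0.0, -0.001]
wrist_force: [-0.7, 2.6, 6.4]
width: 0.0272
grip_force: 30.0
```

Emit:
{"method": "step_arm", "body": {"series": [[20,0,0,0,0,0,0.06],[20,0,0,0,0,0,0.06],[20,0,0,0,0,0,0.06],[20,0,0,0,0,0,0],[20,0,0,0,0,0,0]]}}

```text
t: 9.98
position: [0.477, 0.1698, 0.1748]
tool_rot: [0.997, -0.072, 0.0, -0.001]
wrist_force: [-0.6, 3.7, 6.8]
width: 0.0274
grip_force: 30.0
```

```bash
python3 red.py | sed -n '/now/,$p'; python3 -c "
from h import *
st=sensors.get_state();print(st['joint_positions'].round(3))"
```

```text
now
211 [4, 5, 11, 20, 23, 30, 21, 10, 4, 4, 4, 4, 3, 4, 6, 2, 5, 3]
213 [4, 12, 28, 24, 19, 20, 18, 9, 5, 3, 3, 2, 4, 5, 5, 3, 4, 5]
215 [4, 7, 15, 13, 5, 7, 5, 3, 3, 5, 3, 4, 6, 7, 2, 2, 4, 6]
217 [7, 10, 20, 14, 8, 5, 7, 3, 5, 6, 5, 4, 3, 5, 3, 6, 3, 5]
219 [15, 19, 29, 23, 10, 8, 5, 3, 4, 4, 5, 4, 3, 4, 3, 9, 15, 17]
221 [14, 17, 15, 9, 5, 8, 7, 4, 3, 7, 3, 7, 3, 2, 10, 14, 18, 17]
223 [17, 18, 11, 5, 6, 7, 5, 7, 7, 5, 7, 7, 5, 8, 5, 13, 13, 18]
225 [28, 21, 3, 0, 3, 6, 3, 4, 1, 7, 5, 1, -2, -1, -1, -1, 8, 19]
227 [43, 48, 38, 16, 35, 42, 17, 1, 3, 0, 2, 0, 2, 0, 2, 2, 11, 21]
229 [42, 47, 37, 13, 5, 6, 5, 1, 1, 4, 0, 4, -1, 0, 2, 2, 9, 15]
219 [138 134 124]
220 [134 130 121]
221 [120 116 108]
222 [82 77 71]
223 [47 41 37]
224 [53 47 42]
225 [107 103 102]
226 [161 161 164]
227 [136 134 139]
[0.47701985 0.16985238 0.17476112] [-1.24217723  4.4230183   7.54920581] [1.01008435 0.16556325 0.26394631] 0.027068750267231448
[0.189 0.382 1.686 0.002 1.073 1.903]
```

Emit:
{"method": "step_arm", "body": {"series": [[20,0,0,1,0,0,0],[20,0,0,0,0,0,0.06],[20,0,0,0,0,0,0.04],[20,0,0,0,0,0,0],[20,0,0,0,0,0,0]]}}

```text
t: 10.65
position: [0.4772, 0.17, 0.1742]
tool_rot: [0.993, -0.122, 0.001, -0.001]
wrist_force: [-2.5, 4.8, 10.0]
width: 0.027
grip_force: 30.0
```

```bash
python3 -c "
from h import *
st=sensors.get_state();print(st['torque'])"
```

```text
[0.9868685  0.21771226 0.15099648]
```

Emit:
{"method": "step_arm", "body": {"series": [[40,0,0,0,0,0,0],[45,0,0,0,0,0,0],[55,0,0,-15,0,0,0],[60,0,0,-35,0,0,0],[60,0,0,-30,0,0,0]]}}

```text
t: 11.28
position: [0.477, 0.1685, 0.255]
tool_rot: [0.993, -0.122, 0.0, -0.0]
wrist_force: [0.9, 0.1, -0.3]
width: 0.0595
grip_force: 0.0
```

```bash
python3 - <<'E'
from h import *
s=snapshot("scene");t=snapshot("top");st=sensors.get_state()
print(st["position"],st["wrist_force"],st["joint_positions"].round(3),R.from_quat(st["tool_rot"]).as_matrix().round(3))
a=cv2.resize(s["color"][190:270,240:305,::-1],None,fx=7,fy=7,interpolation=cv2.INTER_CUBIC)
cv2.imwrite("pics/locked.png",a)
n=s["color"]
for v in range(206,228):print(v,n[v,271:275].mean(0).astype(int))
E
```

```text
[0.47853225 0.16886636 0.25721498] [ 0.71825286 -0.35126204  0.77012233] [ 0.188  0.299  1.562 -0.     1.273  2.003] [[ 0.97  -0.242  0.007]
 [-0.242 -0.97   0.001]
 [ 0.007 -0.003 -1.   ]]
206 [64 52 45]
207 [66 54 48]
208 [64 51 43]
209 [65 53 45]
210 [59 48 45]
211 [52 45 43]
212 [51 44 41]
213 [48 43 40]
214 [46 41 37]
215 [45 39 35]
216 [46 40 36]
217 [47 41 36]
218 [48 41 37]
219 [46 39 36]
220 [47 40 35]
221 [48 40 37]
222 [48 41 36]
223 [47 40 34]
224 [79 68 51]
225 [138 128 112]
226 [159 159 160]
227 [130 130 135]
```

View pics/locked.png

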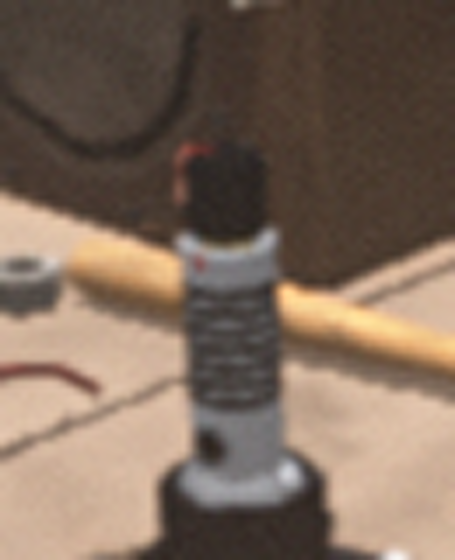

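The cap stays down with its underside at the shoulder, and the red line has gone round to the left edge (crop (182,175)), about 60° past the red mark at (200,263). It is locked. Next, turn the tool to the final heading and go down to grasp the barrel.

Emit:
{"method": "step_arm", "body": {"series": [[60,0,0,0,0,0,-0.136],[60,0,0,0,0,0,-0.136],[60,0,0,0,0,0,-0.136],[60,0,0,0,0,0,-0.136],[60,0,0,0,0,0,-0.136]]}}

```text
t: 12.0
position: [0.4766, 0.1685, 0.2528]
tool_rot: [0.976, 0.218, -0.001, 0.0]
wrist_force: [-0.7, -0.1, -0.2]
width: 0.06
grip_force: 0.0
```

Emit:
{"method": "step_arm", "body": {"series": [[60,0,0,30,0,0,0],[60,0,0,30,0,0,0],[60,0,0,25,0,0,0],[60,0,0,15,0,0,0],[60,0,0,10,0,0,0]]}}

```text
t: 12.62
position: [0.4769, 0.1686, 0.1426]
tool_rot: [0.976, 0.216, -0.0, 0.0]
wrist_force: [0.3, 0.0, 0.1]
width: 0.0598
grip_force: 0.0
```

Emit:
{"method": "step_arm", "body": {"series": [[60,0,0,4,0,0,0],[60,0,0,4,0,0,0],[40,0,0,0,0,0,0],[34,0,0,0,0,0,0],[24,0,0,0,0,0,0]]}}

```text
t: 13.25
position: [0.4771, 0.1687, 0.1355]
tool_rot: [0.976, 0.216, 0.0, 0.0]
wrist_force: [-0.1, -0.3, -0.6]
width: 0.0346
grip_force: 0.0
```

Emit:
{"method": "step_arm", "body": {"series": [[24,0,0,0,0,0,0],[24,0,0,0,0,0,0],[24,0,0,0,0,0,0],[24,0,0,0,0,0,0],[24,0,0,0,0,0,0]]}}

```text
t: 13.88
position: [0.477, 0.1687, 0.1354]
tool_rot: [0.976, 0.216, 0.0, -0.0]
wrist_force: [-1.9, 1.8, 3.5]
width: 0.0313
grip_force: 30.0
```

Emit:
{"method": "step_arm", "body": {"series": [[24,0,0,-10,0,0,0],[24,0,0,-15,0,0,0],[24,0,0,-15,0,0,0],[24,0,0,-15,0,0,0],[24,0,0,-15,0,0,0]]}}

```text
t: 14.5
position: [0.4768, 0.1685, 0.2065]
tool_rot: [0.976, 0.216, 0.0, 0.0]
wrist_force: [-0.1, -0.9, -2.9]
width: 0.0316
grip_force: 30.0
```

Emit:
{"method": "step_arm", "body": {"series": [[24,0,0,-15,0,0,0],[24,0,0,-15,0,0,0],[24,0,0,-15,0,0,0],[24,0,0,-15,0,0,0],[24,0,0,0,0,0,0]]}}

```text
t: 15.12
position: [0.4773, 0.1687, 0.2668]
tool_rot: [0.976, 0.216, 0.001, 0.0]
wrist_force: [0.2, -0.1, -2.6]
width: 0.0313
grip_force: 30.0
```

Emit:
{"method": "step_arm", "body": {"series": [[24,-12,18,0,0,0,0],[24,-20,30,0,0,0,0],[24,-20,30,0,0,0,0],[24,-20,30,0,0,0,0],[24,-20,30,0,0,0,0]]}}

```text
t: 15.75
position: [0.451, 0.0036, 0.2648]
tool_rot: [0.976, 0.216, -0.0, -0.0]
wrist_force: [0.1, 0.5, -3.0]
width: 0.0314
grip_force: 30.0
```

Emit:
{"method": "step_arm", "body": {"series": [[24,-20,30,0,0,0,0],[24,-20,30,0,0,0,0],[24,-20,30,0,0,0,0],[24,-20,30,0,0,0,0],[24,-10,15,0,0,0,0]]}}

```text
t: 16.38
position: [0.4264, -0.1572, 0.2648]
tool_rot: [0.977, 0.215, -0.0, -0.0]
wrist_force: [0.1, 0.1, -2.3]
width: 0.0311
grip_force: 30.0
```

Emit:
{"method": "step_arm", "body": {"series": [[24,-12,20,0,0,0,0],[24,-12,20,0,0,0,0],[24,-8,10,0,0,0,0],[24,0,0,0,0,0.1,0],[24,0,0,0,0,0.1,0]]}}

```text
t: 17.0
position: [0.4192, -0.2141, 0.265]
tool_rot: [0.971, 0.215, 0.099, -0.022]
wrist_force: [-0.4, 0.6, -2.7]
width: 0.0314
grip_force: 30.0
```

Emit:
{"method": "step_arm", "body": {"series": [[24,0,0,0,0,0.12,0],[24,0,0,0,0,0.12,0],[24,0,0,0,0,0.12,0],[24,0,0,0,0,0.12,0],[24,0,0,0,0,0.105,0]]}}

```text
t: 17.62
position: [0.4189, -0.2143, 0.2652]
tool_rot: [0.902, 0.2, 0.375, -0.083]
wrist_force: [0.1, -0.2, -3.8]
width: 0.0314
grip_force: 30.0
```

```bash
python3 -c "
from h import *
st=sensors.get_state();print(st['position'],st['joint_positions'].round(3),R.from_quat(st['tool_rot']).as_matrix().round(3),st['wrist_force'])"
```

```text
[ 0.41887432 -0.2143307   0.26516797] [-1.127  0.16   1.996  0.881  1.164 -0.435] [[ 0.639  0.422  0.643]
 [ 0.298 -0.907  0.298]
 [ 0.709  0.001 -0.706]] [ 0.12952615 -0.18653189 -3.7686025 ]
```

Emit:
{"method": "step_arm", "body": {"series": [[24,0,-5,0,0,0,0],[24,0,-6,0,0,0,0],[24,-10,0,12,0,0,0],[24,-12,0,14,0,0,0],[24,-12,0,14,0,0,0]]}}

```text
t: 18.25
position: [0.4189, -0.2021, 0.2129]
tool_rot: [0.902, 0.201, 0.373, -0.082]
wrist_force: [0.9, -0.6, -3.6]
width: 0.0317
grip_force: 30.0
```

Emit:
{"method": "step_arm", "body": {"series": [[24,-12,0,14,0,0,0],[24,-7,0,10,0,0,0],[24,0,0,0,0,0,0],[24,0,0,0,0,0,0],[24,0,0,0,0,0,0]]}}

```text
t: 18.88
position: [0.4218, -0.2015, 0.1831]
tool_rot: [0.902, 0.2, 0.374, -0.082]
wrist_force: [-0.2, 0.4, -2.9]
width: 0.0313
grip_force: 30.0
```

```bash
python3 - <<'E'
from h import *
s=snapshot("scene");t=snapshot("top");st=sensors.get_state();p=st["position"];Rm=R.from_quat(st["tool_rot"]).as_matrix()
print(p,Rm[:,2],st["wrist_force"],st["width"]);u=Rm[:,2];L=p+.1234*u
C=np.array([.581,-.1265,.006]);d=(C-L);print("lens",L,"dist",np.linalg.norm(d),"along",d@u,"miss",d-(d@u)*u)
a=cv2.resize(t["color"][180:300,320:440,::-1],None,fx=4.5,fy=4.5,interpolation=cv2.INTER_CUBIC)[:,:400]
b=cv2.resize(s["color"][220:380,330:450,::-1],None,fx=3.375,fy=3.375,interpolation=cv2.INTER_CUBIC)[:,:400]
cv2.imwrite("pics/fin.png",np.hstack([a,b]))
print((proj(t,L)-[320,180])*4.5,(proj(t,C)-[320,180])*4.5,(proj(s,L)-[330,220])*3.375,(proj(s,C)-[330,220])*3.375)
E
```

```text
[ 0.4217204 -0.2015121  0.18288  ] [ 0.64109898  0.29758671 -0.70741377] [-0.63902467 -0.11922914 -3.37610481] 0.03140944323477766
lens [ 0.50083201 -0.16478989  0.09558514] dist 0.12616861956112446 along 0.12616394474599557 miss [-0.00071559  0.00074518 -0.00033503]
[385.56661026 289.69385111] [294.16447485 177.01789328] [235.67947731 215.2996971 ] [244.48710994 270.79774152]
```

View pics/fin.png

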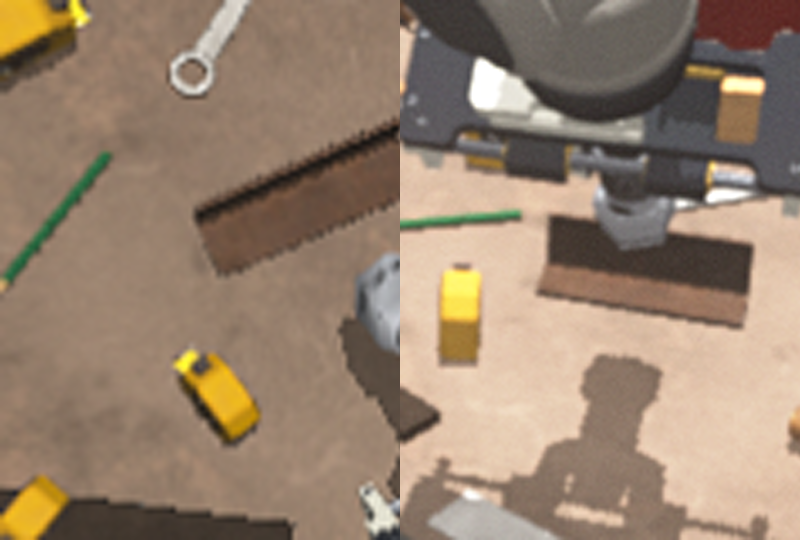

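The picture shows the lamp leaning over the iron's open side, with its head at crop (632,220). The iron, pencil and tape are undisturbed. I'll check the corner once more from the scene view.

```bash
python3 - <<'E'
from h import *
s=snapshot("scene");t=snapshot("top")
S=lambda u,v:(330+(u-400)/3.375-.35,220+v/3.375-.35)
T=lambda u,v:(320+u/4.5-.4,180+v/4.5-.4)
for n,p,z in(("cornerL",(546,266),.004),("cornerR",(746,298),.004),("nearL",(540,293),.003),("nearR",(742,326),.003),("topL",(549,217),.04),("topR",(752,244),.04)):print(n,plane(s,S(*p),z))
print("top view: nearL",plane(t,T(221,275),.003),"topL",plane(t,T(195,213),.04))
# horizontal intensity profile down the iron middle in scene
c=s["color"].mean(2)
for du in(-14,14):print([int(x) for x in c[285:322,402+du-1:402+du+2].mean(1)])
E
```

```text
cornerL [ 0.54719313 -0.07237607  0.004     ]
cornerR [ 0.59913884 -0.18857906  0.004     ]
nearL [ 0.51952608 -0.08771221  0.003     ]
nearR [ 0.5709948  -0.20170787  0.003     ]
topL [ 0.54835177 -0.07213493  0.04      ]
topR [ 0.60412395 -0.18627013  0.04      ]
top view: nearL [ 0.52471611 -0.08239671  0.003     ] topL [ 0.55427429 -0.06466928  0.04      ]
[94, 68, 57, 56, 56, 53, 53, 57, 56, 56, 57, 55, 54, 56, 62, 91, 118, 124, 120, 121, 123, 124, 124, 108, 86, 126, 188, 199, 197, 195, 198, 196, 192, 191, 190, 191, 198]
[184, 184, 183, 172, 128, 69, 52, 54, 55, 56, 56, 55, 54, 56, 57, 55, 57, 55, 59, 78, 109, 125, 126, 126, 124, 123, 123, 122, 105, 89, 141, 191, 198, 197, 195, 196, 197]
```

Emit:
{"method": "step_arm", "body": {"series": [[24,-3,0,0,0,0,0],[24,0,0,0,0,0,0],[24,0,0,0,0,0,0],[24,0,0,0,0,0,0],[24,0,0,0,0,0,0]]}}

```text
t: 19.7
position: [0.4197, -0.2022, 0.1804]
tool_rot: [0.902, 0.2, 0.373, -0.083]
wrist_force: [-0.1, -0.7, -3.2]
width: 0.0317
grip_force: 30.0
```

```bash
python3 -c "
from station import hand_in
print(hand_in())"
```

```text
the job is handed in; nothing more can be done
None
```

I've handed the job in at about 20 s: the cap is pressed down and locked, and the lamp is held steady at 45°, lens about 12.5 cm from the middle of the angle iron's inside corner; the first press put about 42 N through the fingertips on the barrel's shoulder before I regripped higher.

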